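# Dry layout of a small control station on its mounting rail

## Task

Lay out the control station on the mounting plate, one part after the other in this order: set the terminal block square across the rail and centred on its width, in the gap between the fitted power supply and the end stop, then the controller with the screen likewise on the power supply's other side and less than 20 mm from it, then stand the capacitor upright on the bare plate close behind the power supply (on the side away from the robot) and in line with it, and last lay the bar-shaped plug centred on top of the terminal block, running the same way as the block's long side. Every part stands upright and is let go before the next one is taken. Leave the screwdriver and the flat yellow module lying where they are.

Things in the scene. Friction and masses are not known exactly. Their poses are not given: they have to be found in the camera images.
- plate: Fixed white plate flat on the bench, 160 (x) x 350 (y) x 4 mm; origin at the centre of its underside; its +x points to its rear edge, away from the robot (within 0.18 rad of straight ahead). An aluminium rail 35 mm wide, 330 mm long is fixed on it along y, centre line at plate x = -35 mm; parts sit on its flat top, 12 mm above the bench. The rest (top 4 mm above the bench) is bare.
- supply: Power supply, already fitted on the rail and fixed: bare aluminium box 70 (x, across the rail) x 45 (y, along the rail) x 60 mm high with black ventilation slots on top; origin at the centre of its underside, on the rail top (so its top is 72 mm above the bench). Axes parallel to the plate's: +x is its rear.
- stop: End stop, already fitted on the rail and fixed: a thin grey block 46 (x) x 12 (y, along the rail) x 30 mm high with one screw on top; origin at the centre of its underside on the rail top. Its centre is 100 mm along the rail from that of the power supply, on either side (it changes from start to start); the clear gap between them is 71 mm.
- controller: Loose controller: grey box 56 (x) x 50 (y) x 50 mm high with a white screen in a black frame and a row of four black keys on top, about 150 g; origin at the centre of its underside. It goes with its x (56 mm) across the rail; either way round will do.
- terminal: Loose terminal block: grey box 56 (x, long side) x 36 (y) x 45 mm high with rows of small black wire holes on its flat top, about 100 g; origin at the centre of its underside. It goes with its long side x across the rail; either way round will do.
- capacitor: Loose capacitor: black upright cylinder, 40 mm diameter, 60 mm high, with two short steel studs on top (5 mm more), about 120 g; origin at the centre of its underside.
- plug: Loose plug: small grey bar 46 (x, long side) x 22 (y) x 24 mm high with a row of six screws and six black openings on top, about 30 g; origin at the centre of its underside. The neighbouring power supply stands 15 mm higher than the terminal block's top on which it goes, so hold it by its ends (46 mm) for the set-down.
- screwdriver: Bystander: loose blue-handled screwdriver 130 mm long lying on the bench among the loose parts, along its own x; not to be moved.
- yellow: Bystander: loose yellow module lying flat on the bench beside the plate, about 126 (x) x 85 (y) x 22.5 mm high, origin at the centre of its underside; not to be moved.
Things that resemble listed ones, but are neither listed nor needed, are in the scene too. What is shaped like the terminal but purple or red is not meant.

How it is judged:
On the way, in this order (a step that is already met when the one before it is completed fails the run):
1. the terminal block stands released on the rail between power supply and end stop (x of terminal in the frame of plate between -0.046 and -0.024 m and z of terminal in the frame of plate between 0.008 and 0.017 m and angle between the x axis of terminal and the x axis of plate, either way round below 0.25 rad and contact force between the fingers and terminal below 0.5 N and linear speed of terminal below 0.02 m/s and angle between terminal's own z axis and vertical below 0.12 rad and horizontal distance between terminal and supply below 0.1 m and horizontal distance between terminal and stop below 0.1 m), for 0.2 s.
2. the controller stands released on the rail on the power supply's other side, close to it (x of controller in the frame of plate between -0.046 and -0.024 m and z of controller in the frame of plate between 0.008 and 0.017 m and angle between the x axis of controller and the x axis of plate, either way round below 0.25 rad and contact force between the fingers and controller below 0.5 N and linear speed of controller below 0.02 m/s and angle between controller's own z axis and vertical below 0.12 rad and horizontal distance between controller and supply below 0.0705 m and horizontal distance between controller and stop above 0.13 m), for 0.2 s.
3. the capacitor stands released on the plate behind the power supply (x of capacitor in the frame of supply between 0.05 and 0.092 m and y of capacitor in the frame of supply between -0.015 and 0.015 m and z of capacitor in the frame of plate between 0 and 0.009 m and contact force between the fingers and capacitor below 0.5 N and linear speed of capacitor below 0.02 m/s and angle between capacitor's own z axis and vertical below 0.12 rad), for 0.2 s.
4. the plug lies released on top of the terminal block (horizontal distance between plug and terminal below 0.01 m and angle between the x axis of plug and the x axis of terminal, either way round below 0.3 rad and z of plug in the frame of terminal between 0.041 and 0.05 m and contact force between the fingers and plug below 0.5 N and linear speed of plug below 0.02 m/s and angle between plug's own z axis and vertical below 0.12 rad), for 0.2 s.
At the end, for the whole second after the job is handed in: All released, still, upright. Terminal block in the gap and controller beyond the supply (gap under 20 mm), both on the rail: centred within 11 mm, square within 0.25 rad. Capacitor 50-92 mm behind the supply's centre, within 15 mm of its line. Plug on the block: within 10 mm, 0.3 rad (all of step 1 and all of step 2 and all of step 3 and all of step 4); the robot touches nothing.
It fails at once if the screwdriver or the yellow module is shifted by more than 30 mm (distance of any of screwdriver, yellow from where it was at the start of the episode above 0.03 m).
It also fails if it takes over 106 s, if anything falls off the work surface, if the arm or the gripper's body presses on something with over 40 N, if the wrist force passes 120 N, or if a joint passes its speed limit or range.

## Robot

A 7-joint arm with a two-finger parallel gripper is mounted at the origin on the work surface. World frame = base frame: x ahead of the robot, y to its left, z up, the work surface at z = 0. Lengths are in m, angles in rad, forces in N, time in s.
With the tool pointing down it reaches from about 0.425 to 0.925 m from the base axis. Payload 6.8 kg.
Tool frame: the origin (TCP) lies at the very end of the fingers, on their centre line; the grasp point (between the pads) lies bot.tcp_to_grasp behind it (bot.tcp_to_grasp is the distance from the TCP to the grasp point, in m); z points along the fingers, y is the line along which they close (so a half turn about z gives the same grasp; the last joint's range is limited). The gripper opens to 85 mm and grips with 20 to 120 N. Pads are 22 mm wide; open, the fingers measure 114 mm over their backs; the gripper's body (76 mm by 85 mm) begins 54 mm behind the grasp point. The pads swing forward as they close: fully open they stand 13 mm farther back than shut.
Start: joints at [-1.28, 0.477, 0.022, 1.555, -0.011, 1.109, -0.083], TCP at [0.262, 0.622, 0.231] pointing down, gripper open.
Joint ranges: [-2.96, 2.96], [-0.34, 2.1], [-1.41, 1.46], [0.24, 2.44], [-1.37, 4.51], [0.17, 1.92], [-2.96, 2.96]. Speed limits (rad/s): [2.39, 2.39, 3.14, 3.14, 3.14, 3.14, 3.14].

## Interface

Orientations are given as a unit quaternion [w, x, y, z].
In Python, from station import bot gives the robot as it stands.
- The arm moves only by the tool servo_tool, never from a script. Its argument "motion" is a list that holds one entry, the list of rows, each a list of 7 numbers: the shift along the tool's x, y, z in m, then the turn, a rotation vector about the tool's x, y, z in units of 5 degrees (1.0 is 5 degrees), then the opening, from 0 (shut) to 1 (fully open). A call has 1 to 20 rows; each row is the pose to reach, as a shift and turn from the pose commanded when the call began, along the tool's axes at that moment; what a row does not reach only later rows make up. A row lasts 1/12 s, in which the tool goes at most 41.7 mm and 7.16 degrees, less where a joint would pass 70% of its speed; a pose out of reach is approached as far as the arm can. A call with a gripper value outside its range is refused whole. The fingers move at their own pace and stop on an object; "grip_force" is the grip in N (left out, the last holds). Time passes only in rows, so rows that repeat a pose let the fingers close. It gives the time, the measured TCP pose, the force, the opening and the grip force at its end, in the units of the state.
- bot.get_obs(): the state, without advancing time (a new reading comes with each control period).
- bot.read_camera(name): name is "scene" or "top" or "wrist"; returns a dict with "img" (480x640x3 uint8, red, green, blue), "K" (3x3 intrinsics, pixels), "pose" (4x4, takes a point from camera to world coordinates). Camera axes: x right, y down, z forward; pixel columns grow to the right and rows downward; lengths in m; the calibration is good to about 2 mm. The wrist camera is an equidistant fisheye: a pixel r from the principal point sees the ray r / f radians off the axis. A picture is of the moment at which its call begins. There is no depth.
- bot.hand_in(): hands the job in; it is judged then, once.
The state is a dict: "t": time; "q": joint angles; "joint_vel": joint speeds; "joint_torque": joint torques, N m; "eef_pos": TCP position; "tool_rot": TCP orientation; "contact_force": force on the tool from outside, world axes, zero at the start; "torque": the same for the moment, N m; "gripper_width": opening from 0.0 (shut) to 1.0 (fully open); "grasp_force": force on a finger pad.
Only numpy, scipy, OpenCV 4.12 (cv2) and the standard library are available. Lean on these libraries where they do the work, as an engineer would, in place of code of your own. Each camera call takes 0.05 s, during which the arm holds its last target. There are 200 camera calls.

## Working session

There is one attempt and no reset: what is moved stays moved. The work goes in short steps, Python scripts to look and compute and a tool call to move; the robot and the scene stay as the last step left them, time stands still between calls to the robot, and variables do not carry over. Pictures are saved under pics/ and viewed, at most 14 in all, crops included, and the job is handed in when it is done.

Besides the shell and the picture viewer there is one more tool, called after "Request:" as a command line: name --argument value ..., lists and objects as JSON in quotes. servo_tool: Moves the arm, as the interface text tells. Its arguments: {"type":"object","properties":{"motion":{"type":"array"},"grip_force":{"type":"number"}},"required":["motion"]}

```bash
mkdir -p pics; python3 - <<'E'
from station import bot
import cv2,numpy as np
o=bot.get_obs();print(o['t'],o['eef_pos'],o['tool_rot'],o['gripper_width'],bot.tcp_to_grasp)
for n in('top','scene'):
    c=bot.read_camera(n);np.savez(f'pics/{n}0.npz',**c);cv2.imwrite(f'pics/{n}0.png',c['img'][:,:,::-1]);print(n,c['K'].tolist(),np.round(c['pose'],4).tolist())
E
```

```text
0.0 [0.26186292 0.62147786 0.23030615] [-1.17828945e-04  1.98052375e-01  9.80191000e-01 -9.20264617e-04] 0.9972578255905549 0.0187
top [[498.6415326710855, 0.0, 312.63221760212775], [0.0, 498.6415326710855, 238.99436488692535], [0.0, 0.0, 1.0]] [[0.0174, -0.9951, 0.0978, 0.4325], [-0.9998, -0.0178, -0.0033, 0.0162], [0.005, -0.0978, -0.9952, 0.9836], [0.0, 0.0, 0.0, 1.0]]
scene [[566.7197656857078, 0.0, 324.08013343285364], [0.0, 566.7197656857078, 236.03973952204993], [0.0, 0.0, 1.0]] [[-0.8033, 0.5057, -0.3145, 0.9509], [0.5955, 0.6903, -0.411, 0.545], [0.0092, -0.5174, -0.8557, 1.1579], [0.0, 0.0, 0.0, 1.0]]
```

View pics/top0.png

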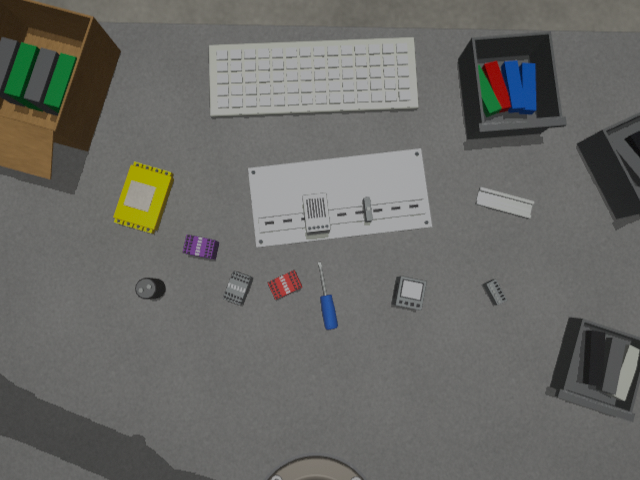

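View pics/scene0.png

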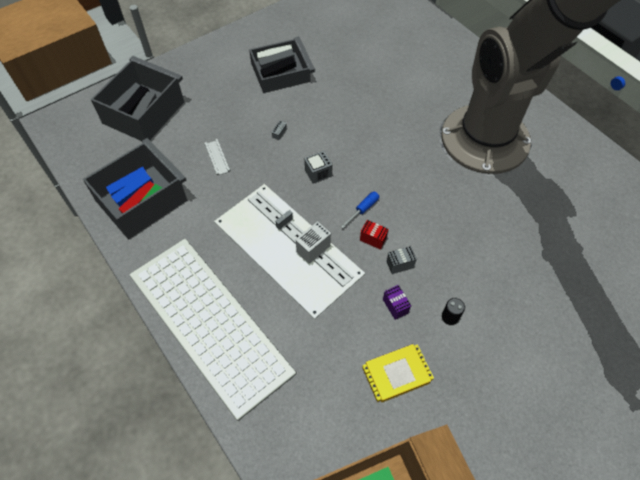

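The top view shows three terminal-shaped boxes: purple (201,247), grey (238,288) and red (285,285). The grey one fits the description. The controller is at (410,292), plug (495,291), capacitor (150,288), supply (316,213) and stop (367,209). I'll confirm this in an enlarged crop and measure.

```bash
cat > h.py <<'E'
import numpy as np,cv2
from station import bot
def rays(c,uv,fish=False):
    uv=np.asarray(uv,float).reshape(-1,1,2)
    if fish: p=cv2.fisheye.undistortPoints(uv,c['K'],np.zeros(4))
    else: p=cv2.undistortPoints(uv,c['K'],None)
    p=p.reshape(-1,2); d=np.c_[p,np.ones(len(p))]@c['pose'][:3,:3].T
    return c['pose'][:3,3],d
def onplane(c,uv,z,fish=False):
    o,d=rays(c,uv,fish); return (o+d*((z-o[2])/d[:,2])[:,None])
E
python3 - <<'E'
from h import *
c=dict(np.load('pics/top0.npz'));im=c['img'];hsv=cv2.cvtColor(im,cv2.COLOR_RGB2HSV)
cv2.imwrite('pics/crop1.png',cv2.resize(im[225:325,130:390][:,:,::-1],None,fx=3,fy=3,interpolation=cv2.INTER_CUBIC))
a=cv2.resize(im[145:315,380:520][:,:,::-1],None,fx=3,fy=3,interpolation=cv2.INTER_CUBIC)
b=cv2.resize(im[145:255,240:440][:,:,::-1],None,fx=4,fy=4,interpolation=cv2.INTER_CUBIC)
cv2.imwrite('pics/crop2.png',b)
m=np.zeros(im.shape[:2],np.uint8);m[140:256,235:445]=(im[140:256,235:445].min(2)>165)*255
m=cv2.morphologyEx(m,cv2.MORPH_CLOSE,np.ones((5,5)))
k=max(cv2.findContours(m,0,2)[0],key=cv2.contourArea)
P=onplane(c,k.reshape(-1,2),0.004)[:,:2]
r=cv2.minAreaRect((P*1000).astype(np.float32));print('plate',r,cv2.boxPoints(r).tolist())
for n,(u,v),z in [('terminal',(238,286),.045),('controller',(411,291),.05),('plug',(494,290),.024),('cap',(149,286),.06),('supply top',(316,207),.072),('stop',(367,204),.042),('drv tip',(320,265),.01),('drv end',(331,328),.01),('red',(285,285),.045),('purple',(201,247),.045),('yellow',(143,198),.02)]:
    print(n,np.round(onplane(c,[(u,v)],z)[0],3))
E
```

```text
plate ((613.9677124023438, -39.15229797363281), (156.28106689453125, 346.19183349609375), 7.68180513381958) [[513.3904418945312, 121.94503784179688], [559.6664428710938, -221.13995361328125], [714.5449829101562, -200.2496337890625], [668.2689819335938, 142.83535766601562]]
terminal [0.434 0.151 0.045]
controller [ 0.43  -0.172  0.05 ]
plug [ 0.435 -0.337  0.024]
cap [0.431 0.313 0.06 ]
supply top [0.582 0.008 0.072]
stop [ 0.594 -0.09   0.042]
drv tip [ 0.477 -0.002  0.01 ]
drv end [ 0.356 -0.025  0.01 ]
red [0.437 0.063 0.045]
purple [0.506 0.223 0.045]
yellow [0.602 0.346 0.02 ]
```

View pics/crop1.png

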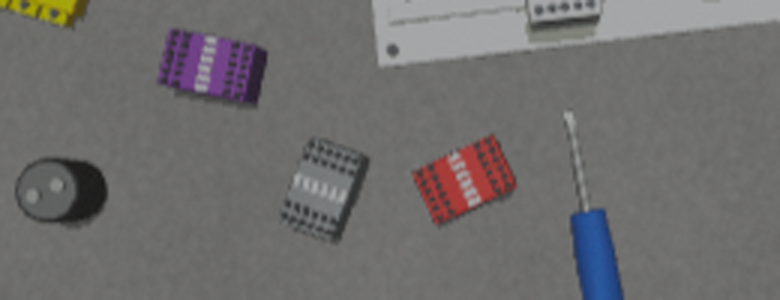

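View pics/crop2.png

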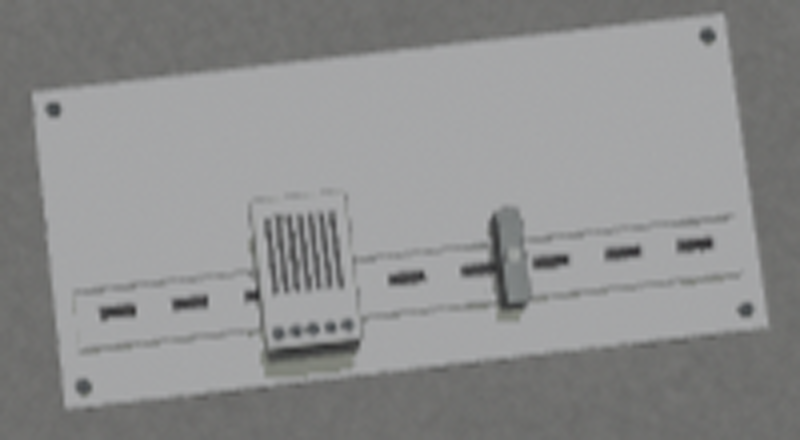

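The crops confirm it: the grey terminal is at (238,288) and carries rows of holes; purple and red are decoys. The plate measures 156 x 346 mm with yaw 7.7°. The stop is 99 mm to the right of the supply, which matches the given 100 mm. I'll write a pose helper and go look over the terminal.

```bash
cat >> h.py <<'E'
from scipy.spatial.transform import Rotation as R
YAW=np.radians(7.68); EX=np.array([np.cos(YAW),np.sin(YAW)]);EY=np.array([-EX[1],EX[0]])
PC=np.array([.614,-.0392])
def pl(x,y): return PC+x*EX+y*EY
def go(p,yawdeg):
    "shift (tool axes, m) and turn (5deg units) to TCP p, tool y along yawdeg (mod 180), tool straight down"
    o=bot.get_obs();w=o['tool_rot'];r=R.from_quat([w[1],w[2],w[3],w[0]])
    best=None
    for k in(0,180):
        a=np.radians(yawdeg+k); y=np.array([np.cos(a),np.sin(a),0]);z=np.array([0,0,-1.]);x=np.cross(y,z)
        t=(r.inv()*R.from_matrix(np.c_[x,y,z])).as_rotvec(degrees=True)/5
        if best is None or np.linalg.norm(t)<np.linalg.norm(best): best=t
    print('go',np.round(r.inv().apply(np.asarray(p)-o['eef_pos']),4),np.round(best,2),'q7',round(o['q'][6],2),'t',o['t'])
E
python3 - <<'E'
from h import *
c=dict(np.load('pics/top0.npz'))
for n,u,v,z in(('sup',316.5,212.75,.072),('stop',367,209,.042)):
    p=onplane(c,[(u,v)],z)[0,:2]-PC; print(n,p@EX,p@EY)
go([.434,.151,.2],-19)
E
```

```text
sup -0.03653887254119452 0.05139355926177495
stop -0.03603754315624012 -0.046168320211654054
go [-0.3413 -0.3667  0.0311] [-1.000e-02  2.000e-02  1.723e+01] q7 -0.08 t 0.1
```

Request:
servo_tool --motion '[[[-0.34,-0.366,0.03,0,0,17.2,1],[-0.34,-0.366,0.03,0,0,17.2,1],[-0.34,-0.366,0.03,0,0,17.2,1],[-0.34,-0.366,0.03,0,0,17.2,1],[-0.34,-0.366,0.03,0,0,17.2,1],[-0.34,-0.366,0.03,0,0,17.2,1],[-0.34,-0.366,0.03,0,0,17.2,1],[-0.34,-0.366,0.03,0,0,17.2,1],[-0.34,-0.366,0.03,0,0,17.2,1],[-0.34,-0.366,0.03,0,0,17.2,1],[-0.34,-0.366,0.03,0,0,17.2,1],[-0.34,-0.366,0.03,0,0,17.2,1],[-0.34,-0.366,0.03,0,0,17.2,1],[-0.34,-0.366,0.03,0,0,17.2,1],[-0.34,-0.366,0.03,0,0,17.2,1],[-0.34,-0.366,0.03,0,0,17.2,1],[-0.34,-0.366,0.03,0,0,17.2,1],[-0.34,-0.366,0.03,0,0,17.2,1]]]'

```text
t: 1.6
eef_pos: [0.433, 0.1539, 0.2012]
tool_rot: [-0.0, 0.813, 0.583, -0.0]
contact_force: [1.3, 0.0, 0.1]
gripper_width: 0.998
grasp_force: 0.0
```

```bash
python3 - <<'E'
from h import *
c=bot.read_camera('wrist');np.savez('pics/w1.npz',**c);cv2.imwrite('pics/w1.png',c['img'][:,:,::-1]);print(c['K'].tolist(),np.round(c['pose'],4).tolist())
o=bot.get_obs();print(o['eef_pos'],o['q'])
go([.434,.151,.012],-19)
E
```

```text
[[371.64829954431775, 0.0, 314.9136390227967], [0.0, 371.64829954431775, 242.84633612998894], [0.0, 0.0, 1.0]] [[0.9472, -0.3065, -0.0947, 0.4562], [-0.3208, -0.9045, -0.2811, 0.2258], [0.0005, 0.2966, -0.955, 0.3438], [0.0, 0.0, 0.0, 1.0]]
[0.43301915 0.15371351 0.20124845] [-0.90584767  0.15863573  0.47988867  2.10919069 -0.09380821  0.89366904
 -0.69895618]
go [-0.0023  0.0018  0.1892] [-0.    0.    0.06] q7 -0.7 t 1.65
```

View pics/w1.png

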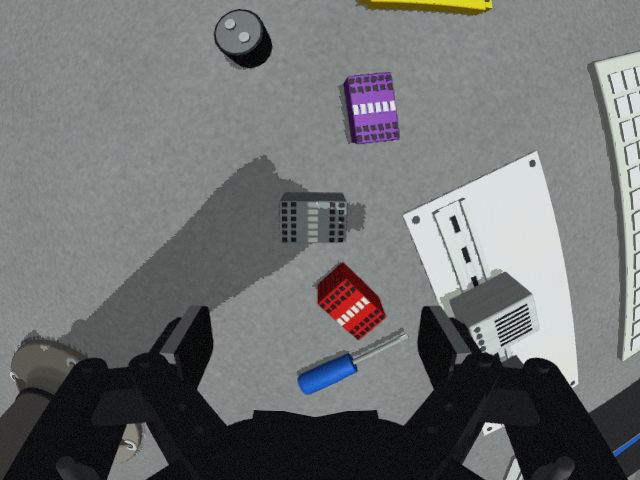

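The wrist view shows the grey terminal at (314,222), with its top-face corners near (281,201), (346,201), (346,243) and (282,243). The driver is at (350,370) and red at (350,305).

```bash
python3 - <<'E'
from h import *
c=dict(np.load('pics/w1.npz'));im=c['img']
P=onplane(c,[(281,201),(346,201),(346,243.5),(282,243.5)],.045,True)[:,:2]
print(np.round(P,4).tolist(),P.mean(0),'sides',np.linalg.norm(P-np.roll(P,-1,0),axis=1))
d=P[1]-P[0]+P[2]-P[3];print('yaw',np.degrees(np.arctan2(d[1],d[0])))
# top cam check
c=dict(np.load('pics/top0.npz'));q=np.array([(317,137),(368,155),(333,242),(283,222)])/3+[130,225]
P=onplane(c,q,.045)[:,:2];print('top',P.mean(0),np.linalg.norm(P-np.roll(P,-1,0),axis=1))
# supply/stop/plate corners in wrist
q=onplane(dict(np.load('pics/w1.npz')),[(404,213),(537,151)],.004,True);print('plate corners',np.round(q,4).tolist(),pl(-.08,.175),pl(.08,.175))
E
```

```text
[[0.4118, 0.1807], [0.4622, 0.1636], [0.4512, 0.1289], [0.4, 0.1462]] [0.4312912  0.15486689] sides [0.05322793 0.03646261 0.05404901 0.0364661 ]
yaw -18.724019341189884
top [0.43019464 0.15034415] [0.03395645 0.05794881 0.03363087 0.05663035]
plate corners [[0.5126, 0.1267, 0.004], [0.67, 0.1461, 0.004]] [0.51133056 0.12353901] [0.66989535 0.14492145]
```

```bash
python3 -c "
from h import *
go([.431,.153,.010],-18.7)"
```

```text
go [-0.0013 -0.0017  0.1912] [-0.  0. -0.] q7 -0.7 t 1.65
```

Request:
servo_tool --motion '[[[-0.001,-0.002,0.04,0,0,0,1],[-0.001,-0.002,0.08,0,0,0,1],[-0.001,-0.002,0.12,0,0,0,1],[-0.001,-0.002,0.15,0,0,0,1],[-0.001,-0.002,0.175,0,0,0,1],[-0.001,-0.002,0.191,0,0,0,1],[-0.001,-0.002,0.191,0,0,0,1],[-0.001,-0.002,0.191,0,0,0,0],[-0.001,-0.002,0.191,0,0,0,0],[-0.001,-0.002,0.191,0,0,0,0],[-0.001,-0.002,0.191,0,0,0,0],[-0.001,-0.002,0.191,0,0,0,0],[-0.001,-0.002,0.191,0,0,0,0]]]' --grip_force 30

```text
t: 2.73
eef_pos: [0.432, 0.1531, 0.0115]
tool_rot: [-0.0, 0.813, 0.582, 0.001]
contact_force: [-1.4, -0.2, 7.8]
gripper_width: 0.657
grasp_force: 33.3
```

Request:
servo_tool --motion '[[[0,0,-0.04,0,0,0,0],[0,0,-0.08,0,0,0,0],[0,0,-0.12,0,0,0,0],[0,0,-0.15,0,0,0,0],[0,0,-0.15,0,0,0,0]]]'

```text
t: 3.15
eef_pos: [0.4344, 0.1538, 0.1661]
tool_rot: [-0.0, 0.814, 0.582, 0.005]
contact_force: [1.7, -0.5, -1.3]
gripper_width: 0.649
grasp_force: 33.3
```

```bash
python3 -c "
from h import *
print(pl(-.0355,-.0057))
go([*pl(-.0355,-.0057),.16],7.7)"
```

```text
[ 0.57958019 -0.0495931 ]
go [-0.1456  0.2031  0.006 ] [ 0.09 -0.08 -5.32] q7 -0.65 t 3.15
```

Request:
servo_tool --motion '[[[-0.035,0.05,0,0,0,-1.3,0],[-0.07,0.1,0,0,0,-2.6,0],[-0.1,0.145,0,0,0,-3.8,0],[-0.13,0.18,0,0,0,-4.7,0],[-0.146,0.203,0,0,0,-5.3,0],[-0.146,0.203,0,0,0,-5.3,0],[-0.146,0.203,0,0,0,-5.3,0],[-0.146,0.203,0,0,0,-5.3,0],[-0.146,0.203,0,0,0,-5.3,0]]]'

```text
t: 3.9
eef_pos: [0.5757, -0.0527, 0.1599]
tool_rot: [-0.0, 0.659, 0.752, -0.0]
contact_force: [-0.1, 0.7, -1.7]
gripper_width: 0.651
grasp_force: 33.2
```

```bash
python3 - <<'E'
from h import *
c=bot.read_camera('wrist');np.savez('pics/w2.npz',**c);cv2.imwrite('pics/w2.png',c['img'][:,:,::-1])
go([*pl(-.0355,-.0057),.0245],7.7);print(bot.get_obs()['eef_pos'])
E
```

```text
go [0.0008 0.0047 0.1352] [-0.01 -0.01 -0.02] q7 0.34 t 3.95
[ 0.57524845 -0.05102963  0.15974372]
```

View pics/w2.png

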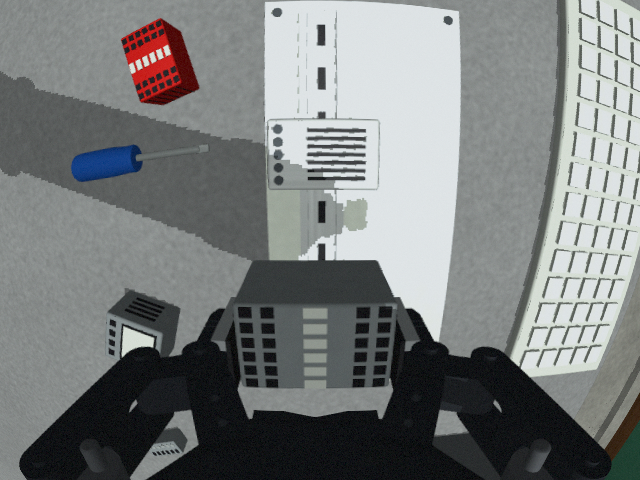

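The wrist view shows the block held square. Its top face is roughly (229,304)-(395,304)-(396,388)-(241,388), and the supply's top-face corners are (268,120), (379,121), (378,189) and (266,187).

```bash
python3 - <<'E'
from h import *
c=dict(np.load('pics/w2.npz'))
def rep(n,q,z):
    P=onplane(c,q,z,True)[:,:2];d=P[1]-P[0]+P[2]-P[3];m=P.mean(0)
    print(n,m,'plate',(m-PC)@EX,(m-PC)@EY,np.linalg.norm(P-np.roll(P,-1,0),axis=1),np.degrees(np.arctan2(d[1],d[0])))
rep('sup',[(268,120),(379,121),(378,189),(266,187)],.072)
rep('blk',[(229,304),(395,304),(396,388),(241,388)],.1935)
E
```

```text
sup [0.57165579 0.00902717] plate -0.03551928889701386 0.053453455785410574 [0.06813772 0.04287639 0.07058262 0.04206081] 6.885792605131841
blk [ 0.57466314 -0.05006902] plate -0.040436545197330725 -0.005514537414678501 [0.05522159 0.03650925 0.05859489 0.03604474] 7.415616800060433
```

Request:
servo_tool --motion '[[[0,0.005,0.03,0,0,0,0],[0,0.005,0.06,0,0,0,0],[0,0.005,0.09,0,0,0,0],[0,0.005,0.115,0,0,0,0],[0,0.005,0.127,0,0,0,0],[0,0.005,0.132,0,0,0,0],[0,0.005,0.136,0,0,0,0],[0,0.005,0.136,0,0,0,0],[0,0.005,0.136,0,0,0,0]]]'

```text
t: 4.7
eef_pos: [0.5819, -0.0505, 0.0255]
tool_rot: [0.001, 0.658, 0.753, 0.001]
contact_force: [-0.2, -0.8, -1.4]
gripper_width: 0.649
grasp_force: 33.2
```

Request:
servo_tool --motion '[[[0,-0.002,0.0015,0,0,0,0],[0,-0.002,0.003,0,0,0,0],[0,-0.002,0.003,0,0,0,0],[0,-0.002,0.003,0,0,0,0]]]'

```text
t: 5.03
eef_pos: [0.5799, -0.051, 0.0236]
tool_rot: [0.0, 0.658, 0.753, 0.001]
contact_force: [-3.6, 1.4, 13.5]
gripper_width: 0.653
grasp_force: 34.9
```

Contact (13 N), so release and rise.

Request:
servo_tool --motion '[[[0,0,-0.001,0,0,0,1],[0,0,-0.001,0,0,0,1],[0,0,-0.001,0,0,0,1],[0,0,-0.001,0,0,0,1],[0,0,-0.03,0,0,0,1],[0,0,-0.07,0,0,0,1],[0,0,-0.11,0,0,0,1],[0,0,-0.15,0,0,0,1],[0,0,-0.175,0,0,0,1],[0,0,-0.175,0,0,0,1]]]'

```text
t: 5.87
eef_pos: [0.5824, -0.0515, 0.2022]
tool_rot: [0.004, 0.659, 0.753, 0.004]
contact_force: [0.2, 0.7, -0.8]
gripper_width: 0.998
grasp_force: 0.0
```

```bash
python3 - <<'E'
from h import *
c=bot.read_camera('wrist');np.savez('pics/w3.npz',**c)
cv2.imwrite('pics/w3.png',c['img'][:,:,::-1])
c=dict(np.load('pics/top0.npz'))
cv2.imwrite('pics/crop3.png',cv2.resize(c['img'][265:315,380:520][:,:,::-1],None,fx=5,fy=5,interpolation=cv2.INTER_CUBIC))
go([.43,-.172,.2],7.7)
E
```

```text
go [-0.0997 -0.1657 -0.0017] [ 0.07  0.   -0.01] q7 0.32 t 5.9167
```

View pics/w3.png

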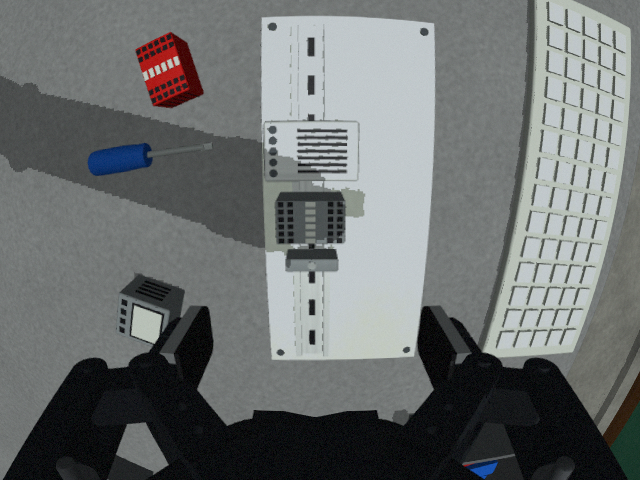

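View pics/crop3.png

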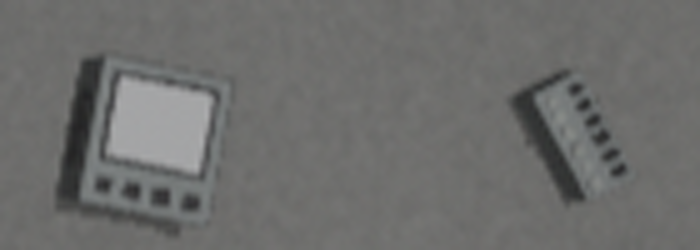

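The terminal stands square in the gap at (310,218). In the top crop, the controller's top face has corners (103,55), (232,80), (207,225) and (80,200), and the plug's has (533,97), (572,68), (632,180) and (588,202).

```bash
python3 - <<'E'
from h import *
c=dict(np.load('pics/top0.npz'))
def rep(n,q,z,c,f=False):
    P=onplane(c,q,z,f)[:,:2];d=P[1]-P[0]+P[2]-P[3];m=P.mean(0)
    print(n,m,'plate',(m-PC)@EX,(m-PC)@EY,np.linalg.norm(P-np.roll(P,-1,0),axis=1),np.degrees(np.arctan2(d[1],d[0])))
o=np.array([380,265])
rep('ctl',np.array([(80,200),(103,55),(232,80),(207,225)])/5+o-.4,.05,c)
rep('plug',np.array([(588,202),(533,97),(572,68),(632,180)])/5+o-.4,.024,c)
w=dict(np.load('pics/w3.npz'))
rep('term',[(277,202),(344,202),(344,243),(277,244)],.057,w,True)
rep('stop',[(286,261),(338,261),(337,271),(287,271)],.042,w,True)
rep('sup',[(265,121),(358,121),(357,180),(264,180)],.072,w,True)
rep('ctlscreen',[(133,307),(160,305),(167,318),(135,340)],.05,w,True)
go([.43,-.172,.2],-10)
E
```

```text
ctl [ 0.42724618 -0.17139625] plate -0.202745365202682 -0.10605260652109165 [0.05460968 0.04897498 0.05470427 0.04796568] -9.535059440059324
plug [ 0.43113238 -0.33999294] plate -0.22142532747177449 -0.27365632613195967 [0.04459143 0.01898637 0.0478501  0.01910182] 27.46198219379915
term [ 0.57905561 -0.04893565] plate -0.03593200635198499 -0.0049783438064208135 [0.05287927 0.03391359 0.05451743 0.03474883] 7.880896403480247
stop [ 0.58582026 -0.09087501] plate -0.03483282578449718 -0.047445528528654836 [0.04516413 0.00936992 0.04384555 0.00936382] 7.395603507161824
sup [0.57181284 0.00929931] plate -0.03532727937345838 0.053702167613764666 [0.0673931  0.04376373 0.068877   0.04371927] 7.473567890858486
ctlscreen [ 0.43553005 -0.16316673] plate -0.19343600123958288 -0.09900396596452038 [0.03039014 0.01454236 0.05007551 0.03859441] 31.448404096783264
go [-0.0997 -0.1657 -0.0017] [ 0.07 -0.01  3.53] q7 0.32 t 5.9167
```

```bash
python3 -c "
from h import *
go([.4275,-.1715,.012],-9.5)"
```

```text
go [-0.0989 -0.1692  0.1863] [ 0.07 -0.01  3.43] q7 0.32 t 5.9167
```

Request:
servo_tool --motion '[[[-0.02,-0.034,0,0,0,0.7,1],[-0.04,-0.068,0,0,0,1.4,1],[-0.06,-0.102,0,0,0,2.1,1],[-0.08,-0.136,0,0,0,2.8,1],[-0.099,-0.169,0,0,0,3.4,1],[-0.099,-0.169,0.03,0,0,3.4,1],[-0.099,-0.169,0.06,0,0,3.4,1],[-0.099,-0.169,0.09,0,0,3.4,1],[-0.099,-0.169,0.1,0,0,3.4,1],[-0.099,-0.169,0.1,0,0,3.4,1],[-0.099,-0.169,0.1,0,0,3.4,1]]]'

```text
t: 6.83
eef_pos: [0.4242, -0.1717, 0.0961]
tool_rot: [-0.001, 0.762, 0.647, -0.001]
contact_force: [1.2, 0.5, 0.7]
gripper_width: 1.0
grasp_force: 0.0
```

```bash
python3 - <<'E'
from h import *
c=bot.read_camera('wrist');np.savez('pics/w4.npz',**c);cv2.imwrite('pics/w4.png',c['img'][:,:,::-1])
go([.4275,-.1715,.012],-9.5)
E
```

```text
go [0.0008 0.0023 0.0849] [0.   0.   0.03] q7 0.4 t 6.8833
```

View pics/w4.png

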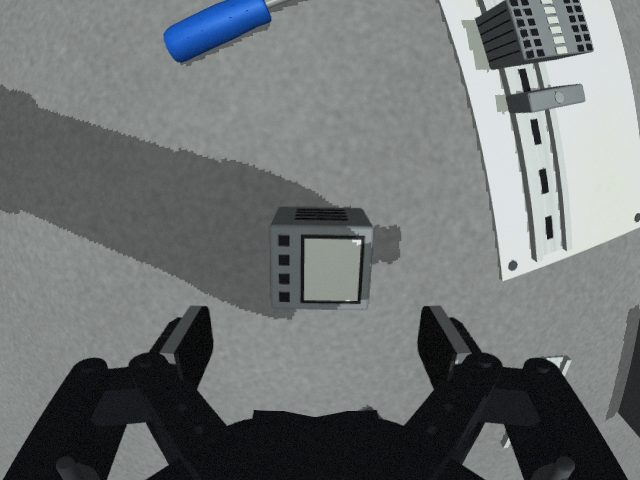

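The controller's top-face corners are at (271,226), (372,226), (371,309) and (272,309), centred between the fingers.

```bash
cat >> h.py <<'E'
def rep(n,q,z,c,f=False):
    P=onplane(c,q,z,f)[:,:2];d=P[1]-P[0]+P[2]-P[3];m=P.mean(0)
    print(n,m,'plate',(m-PC)@EX,(m-PC)@EY,np.linalg.norm(P-np.roll(P,-1,0),axis=1),np.degrees(np.arctan2(d[1],d[0])))
E
python3 - <<'E'
from h import *
c=dict(np.load('pics/w4.npz'))
rep('ctl',[(271,226),(372,226),(371,309),(272,309)],.05,c,True)
E
```

```text
ctl [ 0.42707869 -0.17028141] plate -0.2027623626402983 -0.10492539033271048 [0.05331771 0.04911419 0.05672315 0.04894974] -9.408575022611148
```

Request:
servo_tool --motion '[[[0,0.002,0.03,0,0,0,1],[0,0.002,0.06,0,0,0,1],[0,0.002,0.078,0,0,0,1],[0,0.002,0.084,0,0,0,1],[0,0.002,0.084,0,0,0,1],[0,0.002,0.084,0,0,0,0],[0,0.002,0.084,0,0,0,0],[0,0.002,0.084,0,0,0,0],[0,0.002,0.084,0,0,0,0],[0,0.002,0.084,0,0,0,0],[0,0.002,0.084,0,0,0,0]]]' --grip_force 35

```text
t: 7.8
eef_pos: [0.4279, -0.1722, 0.0138]
tool_rot: [0.001, 0.762, 0.647, 0.001]
contact_force: [-0.8, 0.2, 5.4]
gripper_width: 0.651
grasp_force: 36.3
```

Request:
servo_tool --motion '[[[0,0,-0.04,0,0,0,0],[0,0,-0.08,0,0,0,0],[0,0,-0.12,0,0,0,0],[0,0,-0.15,0,0,0,0],[0,0,-0.16,0,0,0,0],[0,0,-0.16,0,0,0,0]]]'

```text
t: 8.3
eef_pos: [0.4285, -0.172, 0.1751]
tool_rot: [0.002, 0.762, 0.647, 0.003]
contact_force: [1.7, 1.6, -2.7]
gripper_width: 0.648
grasp_force: 39.7
```

```bash
python3 -c "
from h import *
print(pl(-.0355,.112))
go([*pl(-.0355,.112),.17],7.7)"
```

```text
[0.56385073 0.06705112]
go [0.2578 0.0948 0.0061] [ 0.08 -0.01 -3.41] q7 0.29 t 8.3
```

Request:
servo_tool --motion '[[[0.037,0.014,0,0,0,-0.5,0],[0.074,0.027,0,0,0,-1,0],[0.111,0.041,0,0,0,-1.5,0],[0.148,0.055,0,0,0,-2,0],[0.185,0.068,0,0,0,-2.5,0],[0.222,0.082,0,0,0,-3,0],[0.257,0.094,0,0,0,-3.4,0],[0.257,0.094,0,0,0,-3.4,0],[0.257,0.094,0,0,0,-3.4,0],[0.257,0.094,0,0,0,-3.4,0]]]'

```text
t: 9.13
eef_pos: [0.5597, 0.0658, 0.1703]
tool_rot: [-0.001, 0.658, 0.753, -0.002]
contact_force: [0.3, -0.5, -1.3]
gripper_width: 0.651
grasp_force: 39.5
```

```bash
python3 -c "
from h import *
go([*pl(-.0355,.112),.0255],7.7);print(bot.get_obs()['eef_pos'])"
```

```text
go [0.0008 0.0048 0.1448] [-0.04  0.01 -0.01] q7 0.12 t 9.1333
[0.55972204 0.06584103 0.1703158 ]
```

Request:
servo_tool --motion '[[[0,0.003,0.03,0,0,0,0],[0,0.003,0.06,0,0,0,0],[0,0.003,0.09,0,0,0,0],[0,0.003,0.115,0,0,0,0],[0,0.003,0.132,0,0,0,0],[0,0.003,0.14,0,0,0,0],[0,0.003,0.143,0,0,0,0],[0,0.003,0.143,0,0,0,0]]]'

```text
t: 9.8
eef_pos: [0.5637, 0.0657, 0.029]
tool_rot: [-0.0, 0.659, 0.752, -0.001]
contact_force: [-0.2, -0.7, -1.1]
gripper_width: 0.651
grasp_force: 39.6
```

```bash
python3 -c "
from h import *
go([*pl(-.0355,.112),.0255],7.7);print(bot.get_obs()['eef_pos'])"
```

```text
go [0.0013 0.0004 0.0035] [-0.01  0.01 -0.03] q7 0.23 t 9.8
[0.56368129 0.06569138 0.02904077]
```

Request:
servo_tool --motion '[[[0.001,0,0.0015,0,0,0,0],[0.001,0,0.003,0,0,0,0],[0.001,0,0.004,0,0,0,0],[0.001,0,0.004,0,0,0,0],[0.001,0,0.004,0,0,0,0]]]'

```text
t: 10.22
eef_pos: [0.5646, 0.0681, 0.0259]
tool_rot: [0.0, 0.658, 0.753, 0.001]
contact_force: [-0.3, 0.1, 0.6]
gripper_width: 0.649
grasp_force: 39.8
```

Request:
servo_tool --motion '[[[0,0,0.001,0,0,0,0],[0,0,0.001,0,0,0,0],[0,0,0,0,0,0,1],[0,0,0,0,0,0,1],[0,0,0,0,0,0,1],[0,0,0,0,0,0,1],[0,0,-0.03,0,0,0,1],[0,0,-0.07,0,0,0,1],[0,0,-0.11,0,0,0,1],[0,0,-0.15,0,0,0,1],[0,0,-0.175,0,0,0,1],[0,0,-0.175,0,0,0,1]]]'

```text
t: 11.22
eef_pos: [0.5675, 0.0679, 0.2061]
tool_rot: [0.003, 0.659, 0.753, 0.004]
contact_force: [1.0, -0.4, -0.1]
gripper_width: 1.006
grasp_force: 0.0
```

```bash
python3 - <<'E'
from h import *
c=bot.read_camera('wrist');np.savez('pics/w5.npz',**c);cv2.imwrite('pics/w5.png',c['img'][:,:,::-1])
# capacitor in the top view: top-disc centre candidates
t=dict(np.load('pics/top0.npz'))
for uv in ((145,287),(146,288)): print(onplane(t,[uv],.06)[0])
go([.43,.315,.2],60)
E
```

```text
[0.42900218 0.32007583 0.06      ]
[0.42720354 0.31814695 0.06      ]
go [ 0.2628 -0.1019  0.003 ] [  0.07   0.02 -10.47] q7 0.11 t 11.2667
```

View pics/w5.png

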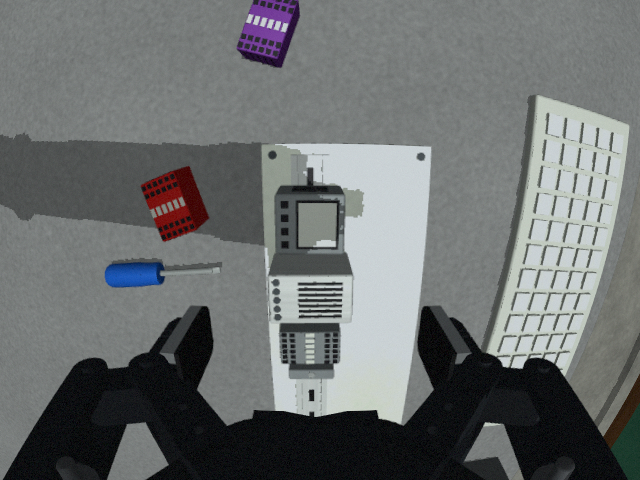

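The controller stands square next to the supply, with its top face at (276,195)-(343,250).

```bash
python3 - <<'E'
from h import *
c=dict(np.load('pics/w5.npz'))
rep('ctl',[(276,196),(343,195),(343,250),(276,251)],.062,c,True)
rep('sup',[(270,276),(352,275),(352,321),(270,322)],.072,c,True)
go([.428,.318,.2],97)
E
```

```text
ctl [0.56322216 0.07068631] plate -0.03563712001782317 0.11568658357150693 [0.05248126 0.0453259  0.05462589 0.0453825 ] 8.311588167891289
sup [0.57238332 0.00947461] plate -0.03473848954274514 0.05379966027187692 [0.066161   0.04251935 0.06982415 0.04259752] 8.170861200788842
go [ 0.266  -0.1034  0.003 ] [  0.07   0.04 -17.87] q7 0.11 t 11.2667
```

Request:
servo_tool --motion '[[[0.037,-0.014,0,0,0,-1.4,1],[0.074,-0.029,0,0,0,-2.8,1],[0.111,-0.043,0,0,0,-4.2,1],[0.148,-0.058,0,0,0,-5.6,1],[0.185,-0.072,0,0,0,-7,1],[0.222,-0.086,0,0,0,-8.4,1],[0.266,-0.103,0,0,0,-9.8,1],[0.266,-0.103,0,0,0,-11.2,1],[0.266,-0.103,0,0,0,-12.6,1],[0.266,-0.103,0,0,0,-14,1],[0.266,-0.103,0,0,0,-15.4,1],[0.266,-0.103,0,0,0,-16.8,1],[0.266,-0.103,0,0,0,-17.9,1],[0.266,-0.103,0,0,0,-17.9,1],[0.266,-0.103,0,0,0,-17.9,1]]]'

```text
t: 12.52
eef_pos: [0.426, 0.3173, 0.1991]
tool_rot: [-0.001, -0.061, 0.998, -0.001]
contact_force: [-0.5, 0.0, 0.3]
gripper_width: 0.996
grasp_force: 0.0
```

```bash
python3 - <<'E'
from h import *
c=bot.read_camera('wrist');np.savez('pics/w6.npz',**c);cv2.imwrite('pics/w6.png',c['img'][:,:,::-1])
go([.428,.318,.018],97)
E
```

```text
go [-0.0022  0.0006  0.1814] [-0.01 -0.02 -0.01] q7 0.97 t 12.5667
```

View pics/w6.png

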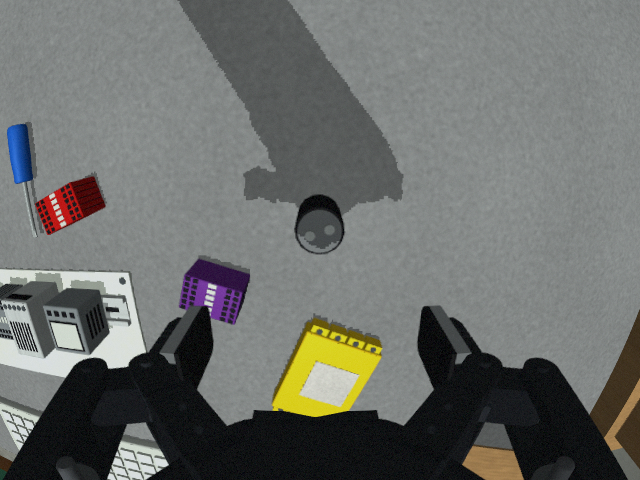

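The capacitor's top disc is centred at about (320,231).

```bash
python3 - <<'E'
from h import *
c=dict(np.load('pics/w6.npz'))
P=onplane(c,[(320,231),(296,231),(344,231),(320,253)],.06,True);print(P)
go([*P[0,:2],.022],97)
E
```

```text
[[0.4263041  0.32130768 0.06      ]
 [0.42859278 0.302565   0.06      ]
 [0.42398526 0.34007539 0.06      ]
 [0.44441326 0.32359114 0.06      ]]
go [-0.0009  0.0041  0.1773] [-0.01 -0.02 -0.01] q7 0.97 t 12.5667
```

Request:
servo_tool --motion '[[[-0.001,0.003,0.04,0,0,0,1],[-0.001,0.003,0.08,0,0,0,1],[-0.001,0.003,0.12,0,0,0,1],[-0.001,0.003,0.15,0,0,0,1],[-0.001,0.003,0.17,0,0,0,1],[-0.001,0.003,0.178,0,0,0,1],[-0.001,0.003,0.178,0,0,0,1],[-0.001,0.003,0.178,0,0,0,0.6],[-0.001,0.003,0.178,0,0,0,0.5],[-0.001,0.003,0.178,0,0,0,0.4],[-0.001,0.003,0.178,0,0,0,0],[-0.001,0.003,0.178,0,0,0,0],[-0.001,0.003,0.178,0,0,0,0],[-0.001,0.003,0.178,0,0,0,0]]]' --grip_force 35

```text
t: 13.73
eef_pos: [0.4279, 0.3216, 0.0238]
tool_rot: [0.001, -0.062, 0.998, 0.001]
contact_force: [-0.4, -0.5, 6.0]
gripper_width: 0.459
grasp_force: 34.6
```

Request:
servo_tool --motion '[[[0,0,-0.03,0,0,0,0],[0,0,-0.07,0,0,0,0],[0,0,-0.11,0,0,0,0],[0,0,-0.15,0,0,0,0],[0,0,-0.17,0,0,0,0],[0,0,-0.17,0,0,0,0],[0,0,-0.17,0,0,0,0]]]'

```text
t: 14.32
eef_pos: [0.4276, 0.3213, 0.1939]
tool_rot: [0.001, -0.062, 0.998, 0.001]
contact_force: [1.0, -0.3, -1.9]
gripper_width: 0.463
grasp_force: 35.8
```

```bash
python3 -c "
from h import *
p=pl(-.0352+.073,.0535);print(p)
go([*p,.19],97.7)"
```

```text
[0.64431118 0.0188717 ]
go [-0.1774 -0.3271  0.0036] [ 0.03  0.03 -0.11] q7 0.97 t 14.3167
```

Request:
servo_tool --motion '[[[-0.018,-0.033,0,0,0,0,0],[-0.036,-0.066,0,0,0,0,0],[-0.054,-0.1,0,0,0,0,0],[-0.072,-0.133,0,0,0,0,0],[-0.09,-0.166,0,0,0,0,0],[-0.108,-0.2,0,0,0,0,0],[-0.126,-0.233,0,0,0,0,0],[-0.144,-0.266,0,0,0,0,0],[-0.162,-0.3,0,0,0,0,0],[-0.177,-0.327,0,0,0,-0.1,0],[-0.177,-0.327,0,0,0,-0.1,0],[-0.177,-0.327,0,0,0,-0.1,0],[-0.177,-0.327,0,0,0,-0.1,0]]]'

```text
t: 15.4
eef_pos: [0.6421, 0.0191, 0.1903]
tool_rot: [-0.002, -0.067, 0.998, 0.0]
contact_force: [-0.7, 0.8, -0.8]
gripper_width: 0.458
grasp_force: 35.9
```

```bash
python3 - <<'E'
from h import *
c=bot.read_camera('wrist');np.savez('pics/w7.npz',**c);cv2.imwrite('pics/w7.png',c['img'][:,:,::-1])
p=pl(-.0352+.073,.0535);go([*p,.029],97.7)
E
```

```text
go [-0.0025 -0.0016  0.1617] [ 0.01 -0.03  0.01] q7 1.69 t 15.45
```

View pics/w7.png

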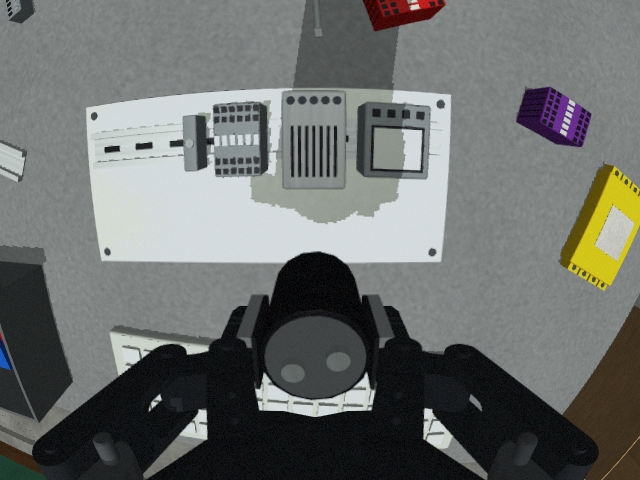

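The capacitor is held upright, in line with the supply (314,140). Lower it.

Request:
servo_tool --motion '[[[-0.002,-0.001,0.035,0,0,0,0],[-0.002,-0.001,0.07,0,0,0,0],[-0.002,-0.001,0.1,0,0,0,0],[-0.002,-0.001,0.13,0,0,0,0],[-0.002,-0.001,0.15,0,0,0,0],[-0.002,-0.001,0.157,0,0,0,0],[-0.002,-0.001,0.16,0,0,0,0],[-0.002,-0.001,0.16,0,0,0,0]]]'

```text
t: 16.12
eef_pos: [0.6454, 0.0188, 0.0324]
tool_rot: [-0.0, -0.067, 0.998, 0.0]
contact_force: [-0.1, -0.1, -0.3]
gripper_width: 0.464
grasp_force: 35.9
```

```bash
python3 - <<'E'
from h import *
p=pl(-.0352+.073,.0535);go([*p,.0278],97.7)
E
```

```text
go [0.0011 0.0002 0.0046] [ 0.   -0.    0.01] q7 1.73 t 16.1167
```

Request:
servo_tool --motion '[[[0.001,0,0.0015,0,0,0,0],[0.001,0,0.003,0,0,0,0],[0.001,0,0.0045,0,0,0,0],[0.001,0,0.005,0,0,0,0],[0.001,0,0.005,0,0,0,0]]]'

```text
t: 16.53
eef_pos: [0.6449, 0.0177, 0.0279]
tool_rot: [0.0, -0.067, 0.998, 0.0]
contact_force: [-0.7, 0.9, 0.8]
gripper_width: 0.459
grasp_force: 36.2
```

Request:
servo_tool --motion '[[[0,0,0.001,0,0,0,0],[0,0,0.001,0,0,0,0],[0,0,0,0,0,0,1],[0,0,0,0,0,0,1],[0,0,0,0,0,0,1],[0,0,0,0,0,0,1],[0,0,0,0,0,0,1],[0,0,-0.03,0,0,0,1],[0,0,-0.07,0,0,0,1],[0,0,-0.11,0,0,0,1],[0,0,-0.15,0,0,0,1],[0,0,-0.18,0,0,0,1],[0,0,-0.18,0,0,0,1]]]'

```text
t: 17.62
eef_pos: [0.6486, 0.0174, 0.2149]
tool_rot: [0.006, -0.066, 0.998, 0.0]
contact_force: [1.4, -0.2, -0.4]
gripper_width: 1.0
grasp_force: 0.0
```

```bash
python3 - <<'E'
from h import *
c=bot.read_camera('top');np.savez('pics/t8.npz',**c)
w=bot.read_camera('wrist');np.savez('pics/w8.npz',**w)
a=cv2.resize(c['img'][145:255,240:440],(760,418),interpolation=cv2.INTER_CUBIC)
cv2.imwrite('pics/t8.png',a[:,:,::-1])
go([.432,-.339,.19],27.5)
E
```

```text
go [ 0.259  -0.3251  0.0179] [ 0.02  0.03 14.03] q7 1.69 t 17.7167
```

View pics/t8.png

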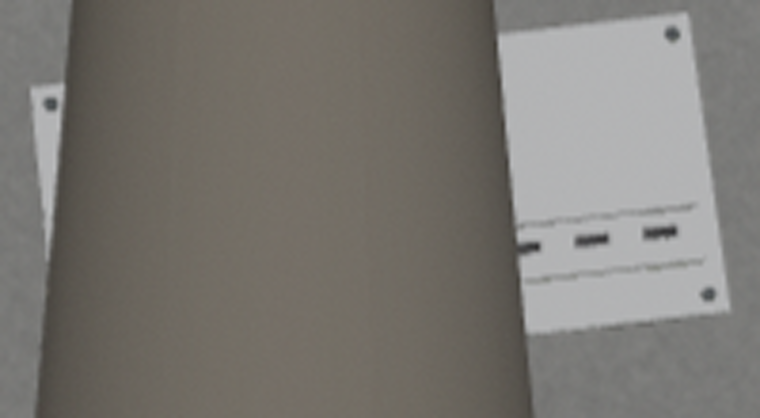

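The arm hides the parts in this view, so I'll check the capacitor from another pose later. Next is the plug.

Request:
servo_tool --motion '[[[0.024,-0.03,0,0,0,1.3,1],[0.048,-0.06,0,0,0,2.6,1],[0.072,-0.09,0,0,0,3.9,1],[0.096,-0.12,0,0,0,5.2,1],[0.12,-0.15,0,0,0,6.5,1],[0.144,-0.18,0,0,0,7.8,1],[0.168,-0.21,0,0,0,9.1,1],[0.192,-0.24,0,0,0,10.4,1],[0.216,-0.27,0,0,0,11.7,1],[0.24,-0.3,0,0,0,13,1],[0.259,-0.325,0.02,0,0,14,1],[0.259,-0.325,0.06,0,0,14,1],[0.259,-0.325,0.08,0,0,14,1],[0.259,-0.325,0.08,0,0,14,1],[0.259,-0.325,0.08,0,0,14,1]]]'

```text
t: 18.97
eef_pos: [0.4298, -0.3382, 0.1256]
tool_rot: [-0.002, 0.518, 0.856, -0.0]
contact_force: [0.0, -0.3, 0.4]
gripper_width: 1.0
grasp_force: 0.0
```

```bash
python3 - <<'E'
from h import *
c=bot.read_camera('wrist');np.savez('pics/w9.npz',**c);cv2.imwrite('pics/w9.png',c['img'][:,:,::-1])
w=cv2.Rodrigues(c['pose'][:3,:3].T)[0]
def proj(p):
    T=np.linalg.inv(c['pose']);return cv2.fisheye.projectPoints(np.array(p,float).reshape(-1,1,3),cv2.Rodrigues(T[:3,:3])[0],T[:3,3],c['K'],np.zeros(4))[0].reshape(-1,2)
uv=proj([.431,-.34,.024])[0];print('expect',uv)
u,v=uv.astype(int);g=cv2.cvtColor(c['img'],cv2.COLOR_RGB2GRAY)
s=g[v-50:v+50,u-70:u+70];np.set_printoptions(linewidth=250)
print(cv2.resize(s,(35,25),interpolation=cv2.INTER_AREA))
t=dict(np.load('pics/t8.npz'));go([.431,-.34,.008],27.5)
# capacitor in top view now (arm moved): dark blob behind the supply
t=bot.read_camera('top');np.savez('pics/t9.npz',**t)
gm=cv2.cvtColor(t['img'],cv2.COLOR_RGB2GRAY)[145:205,285:345]
print(cv2.resize(gm,(30,30),interpolation=cv2.INTER_AREA))
E
```

```text
expect [316.97353658 246.92922734]
[[ 91  94  96  96  98 100  97  96  92  93  98  98  95  96  94  96  95  97  94  96  96  92  94  95  95  97 114 141 142 141 125 117 126 133 138]
 [ 92  90  95  93  95  98  95  93  94  94  97  92  91  91  94  97  95  97  96  96  98  96  92  96  97  96 100 127 132 100  93  93  94  96  97]
 [ 93  93  92  94  94  96  94  93  94  94  94  93  95  95  95  96  98  96  96  93  96  97  94  97  95  92  94  95  97  94  94  96  95  91  93]
 [ 96  95  92  93  93  95  94  93  93  95  96  94  96  96  97  94  94  96  94  92  96  94  94  95  95  91  90  96  97  99  95  92  92  93  96]
 [ 95  95  94  93  97  96  93  94  93  92  93  92  95  95  95  93  93  93  92  92  95  95  96  93  97  94  92  96  95  97  95  95  92  94  94]
 [ 96  94  93  92  94  93  94  95  93  93  93  91  93  91  92  94  94  94  93  92  95  95  95  92  92  93  95  96  93  90  94  95  93  94  92]
 [ 96  92  95  91  92  92  93  94  94  93  93  94  95  91  92  93  94  91  92  90  90  92  91  89  89  94 106 100  92  93  94  97  94  90  91]
 [ 94  93  93  94  94  96  96  91  93  94  68  63  63  63  64  6
[... 5568 characters left out ...]
163 160 148 141 135 139 151 162 167 163 166 157 169 170 170 170 170 170 170 170 170]
 [170 170 170 170 170 170 170 171 161 162 163 165 169 170 170 170 171 170 171 170 159 169 170 170 171 166 161 162 163 140]
 [170 170 170 170 170 170 170 170 154 168 170 166 159 161 163 164 153 148 152 151 163 169 171 170 170 125 108  94 104  86]
 [170 170 170 171 167 170 170 170 152 165 148 145 111 113 144 133 116 120 134 130 168 160 170 170 168  95  96  93 106 110]
 [140 141 138 137 135 150 170 170 163 160 141 139 113 126 143 125 108 131 139 124 170 151 171 170 160  84  95 111  90  86]
 [117 114 113 108 125 134 169 170 167 148 148 123 111 133 122 123 113 134 139 118 169 158 170 170 165  78  87 115 110 114]]
```

The plug is exactly where expected, at (317,246) in the wrist view and aligned with the tool. In the new top picture, the capacitor's disc is centred at about (312,174).

Request:
servo_tool --motion '[[[-0.001,0,0.04,0,0,0,1],[-0.001,0,0.08,0,0,0,1],[-0.001,0,0.105,0,0,0,1],[-0.001,0,0.118,0,0,0,1],[-0.001,0,0.121,0,0,0,1],[-0.001,0,0.121,0,0,0,0.7],[-0.001,0,0.121,0,0,0,0.6],[-0.001,0,0.121,0,0,0,0.5],[-0.001,0,0.121,0,0,0,0.3],[-0.001,0,0.121,0,0,0,0.3],[-0.001,0,0.121,0,0,0,0.3],[-0.001,0,0.121,0,0,0,0.3]]]' --grip_force 25

```text
t: 20.07
eef_pos: [0.4329, -0.3407, 0.0081]
tool_rot: [0.002, 0.518, 0.856, 0.0]
contact_force: [0.3, 0.9, 5.9]
gripper_width: 0.528
grasp_force: 25.5
```

```bash
python3 - <<'E'
from h import *
t=dict(np.load('pics/t9.npz'));p=onplane(t,[(312,174)],.064)[0,:2];print('cap rel supply',(p-PC)@EX+.0352,(p-PC)@EY-.0535)
print(bot.get_obs()['eef_pos'])
E
```

```text
cap rel supply 0.07379453444719505 -0.0025674803106723945
[ 0.4328737  -0.34072228  0.00814393]
```

Request:
servo_tool --motion '[[[0,0,-0.03,0,0,0,0.3],[0,0,-0.07,0,0,0,0.3],[0,0,-0.11,0,0,0,0.3],[0,0,-0.15,0,0,0,0.3],[0,0,-0.17,0,0,0,0.3],[0,0,-0.17,0,0,0,0.3],[0,0,-0.17,0,0,0,0.3]]]'

```text
t: 20.65
eef_pos: [0.4325, -0.3402, 0.1783]
tool_rot: [0.002, 0.518, 0.856, 0.001]
contact_force: [0.3, -0.3, -1.0]
gripper_width: 0.527
grasp_force: 26.6
```

```bash
python3 -c "
from h import *
p=pl(-.036,-.0052);print(p)
go([*p,.16],7.8)"
```

```text
[ 0.57901785 -0.0491644 ]
go [0.1899 0.2648 0.0186] [0.04 0.03 3.97] q7 1.31 t 20.65
```

Request:
servo_tool --motion '[[[0.02,0.03,0,0,0,0.4,0.3],[0.042,0.06,0,0,0,0.9,0.3],[0.064,0.09,0,0,0,1.4,0.3],[0.086,0.12,0,0,0,1.8,0.3],[0.107,0.15,0,0,0,2.3,0.3],[0.129,0.18,0,0,0,2.7,0.3],[0.15,0.21,0.005,0,0,3.2,0.3],[0.172,0.24,0.01,0,0,3.6,0.3],[0.19,0.265,0.018,0,0,4,0.3],[0.19,0.265,0.018,0,0,4,0.3],[0.19,0.265,0.018,0,0,4,0.3],[0.19,0.265,0.018,0,0,4,0.3]]]'

```text
t: 21.65
eef_pos: [0.5771, -0.0492, 0.1572]
tool_rot: [-0.001, 0.658, 0.753, -0.001]
contact_force: [0.1, -0.8, 1.1]
gripper_width: 0.533
grasp_force: 26.5
```

```bash
python3 - <<'E'
from h import *
c=bot.read_camera('wrist');np.savez('pics/w10.npz',**c);cv2.imwrite('pics/w10.png',c['img'][:,:,::-1])
go([*pl(-.036,-.0052),.068],7.8);print(bot.get_obs()['eef_pos'])
E
```

```text
go [0.0006 0.0021 0.0897] [-0.02  0.01 -0.05] q7 0.43 t 21.7
[ 0.5771458  -0.04995719  0.15769465]
```

View pics/w10.png

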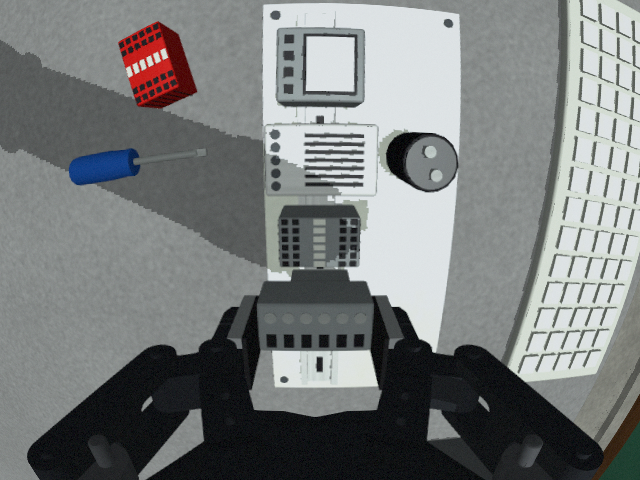

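The plug is held square. Its top face is at (258,306)-(371,349) and the terminal's top at (279,217)-(360,267). The capacitor stands behind the supply, and the controller is in place.

```bash
python3 - <<'E'
from h import *
c=dict(np.load('pics/w10.npz'))
rep('plug',[(258,306),(372,306),(371,349),(260,349)],.1737,c,True)
rep('term',[(279,217),(361,217),(360,268),(279,267)],.057,c,True)
rep('sup',[(265,125),(378,125),(377,195),(266,195)],.072,c,True)
E
```

```text
plug [ 0.57606091 -0.04764571] plate -0.03872746267742758 -0.0032997612726935223 [0.04357109 0.01982274 0.04500876 0.01980888] 7.699059369767155
term [ 0.57916004 -0.04835527] plate -0.03575095911298901 -0.00441711977434048 [0.05522562 0.03677837 0.05691544 0.03598279] 7.293402734405464
sup [0.57226141 0.00899714] plate -0.03492311199918527 0.05334276160482102 [0.06862596 0.04369072 0.06938587 0.04356562] 7.801511983475771
```

Request:
servo_tool --motion '[[[-0.001,0.001,0.03,0,0,0,0.3],[-0.001,0.001,0.055,0,0,0,0.3],[-0.001,0.001,0.072,0,0,0,0.3],[-0.001,0.001,0.082,0,0,0,0.3],[-0.001,0.001,0.086,0,0,0,0.3],[-0.001,0.001,0.088,0,0,0,0.3],[-0.001,0.001,0.088,0,0,0,0.3]]]'

```text
t: 22.28
eef_pos: [0.5796, -0.0502, 0.0708]
tool_rot: [0.0, 0.659, 0.752, 0.0]
contact_force: [0.1, -0.5, -0.3]
gripper_width: 0.527
grasp_force: 26.6
```

```bash
python3 -c "
from h import *
go([.5803,-.0508,.0655],7.8);print(bot.get_obs()['eef_pos'])"
```

```text
go [-0.0007  0.0006  0.0053] [ 0.01  0.   -0.04] q7 0.51 t 22.2833
[ 0.57957161 -0.0502058   0.07081724]
```

Request:
servo_tool --motion '[[[0,0,0.0015,0,0,0,0.3],[0,0,0.003,0,0,0,0.3],[0,0,0.0045,0,0,0,0.3],[0,0,0.006,0,0,0,0.3],[0,0,0.006,0,0,0,0.3],[0,0,0.006,0,0,0,0.3]]]'

```text
t: 22.78
eef_pos: [0.5797, -0.0494, 0.0652]
tool_rot: [0.0, 0.658, 0.753, 0.001]
contact_force: [-2.8, 0.1, 6.8]
gripper_width: 0.531
grasp_force: 27.4
```

Request:
servo_tool --motion '[[[0,0,-0.0005,0,0,0,0.6],[0,0,-0.0005,0,0,0,0.7],[0,0,-0.0005,0,0,0,0.8],[0,0,-0.0005,0,0,0,0.9],[0,0,-0.0005,0,0,0,0.9],[0,0,-0.03,0,0,0,0.9],[0,0,-0.06,0,0,0,0.9],[0,0,-0.1,0,0,0,0.9],[0,0,-0.14,0,0,0,0.9],[0,0,-0.14,0,0,0,0.9],[0,0,-0.14,0,0,0,0.9]]]'

```text
t: 23.7
eef_pos: [0.5808, -0.0496, 0.2068]
tool_rot: [0.002, 0.658, 0.753, 0.002]
contact_force: [0.5, 0.4, -0.5]
gripper_width: 0.897
grasp_force: 0.0
```

```bash
python3 - <<'E'
from h import *
c=bot.read_camera('wrist')
def proj(p):
    T=np.linalg.inv(c['pose']);return cv2.fisheye.projectPoints(np.array(p,float).reshape(-1,1,3),cv2.Rodrigues(T[:3,:3])[0],T[:3,3],c['K'],np.zeros(4))[0].reshape(-1,2)
# expected outline of plug top (z .081) and terminal top, against the grey values
E=lambda hx,hy,z:[[*(np.array([.579,-.0486])+a*hx*EX+b*hy*EY),z] for a,b in((-1,1),(1,1),(1,-1),(-1,-1))]
print(np.round(proj(E(.023,.011,.081)),1).tolist(),np.round(proj(E(.028,.018,.057)),1).tolist())
u,v=proj([.579,-.0486,.081])[0].astype(int);print(u,v)
g=cv2.cvtColor(c['img'],cv2.COLOR_RGB2GRAY)[v-36:v+36,u-56:u+56]
np.set_printoptions(linewidth=250);print(cv2.resize(g,(28,24),interpolation=cv2.INTER_AREA))
o=bot.get_obs();print(o['eef_pos'],o['t'],o['contact_force'])
E
```

```text
[[282.0, 217.6], [343.9, 217.5], [343.3, 245.7], [282.7, 245.8]] [[278.0, 202.3], [347.8, 202.1], [346.8, 244.9], [279.2, 245.1]]
312 231
[[ 82  82 107 144 144 145  87  50  51  50  50  50  49  50  50  49  49  50  49  50  49  53 138 154 152 150 196 207]
 [ 79  81 104 144 145 141  56  51  51  50  51  49  49  50  48  49  50  48  50  49  50  50 113 153 153 154 207 206]
 [ 81  80 104 146 144 121  57  57  59  57  65  64  65  74  73  67  65  63  59  53  70  61  84 153 153 153 206 206]
 [ 82  81 101 145 144 110  40  51  55  30  83  84  89 131 134 108  83  82  53  28  73  22  75 152 152 164 205 206]
 [ 80  83 103 147 145 110  59  66  69  55  84  84  87 113 115  98  84  84  66  58  79  56  76 148 154 151 192 206]
 [ 80  81  98 146 145 114  57  59  60  59  65  65  63  64  66  67  64  64  62  58  63  47  79 149 151 153 206 206]
 [ 84  81  97 144 143 117  44  50  52  51  52  51  52  52  52  52  53  53  52  54  54  39  78 158 149 164 206 206]
 [ 82  80  96 145 144 116  70  65  66  66  66  67  66  65  67  67  66  67  66  66  67  66  95 200 189 202 207 207]
 [ 80  80  94 146 144 122  65  87  88  88 
[... 1180 characters left out ...]
3  74  80 159 206 207 206 207 207 207 206]
 [125 124 125 196 201 202 201 179  90  51  50  51  51  51  51  51  51  50  50  51 108 207 206 207 206 207 206 207]
 [124 123 125 196 206 206 207 192  84  52  50  51  51  50  49  51  51  50  50  51  83 206 206 207 207 207 207 206]
 [123 120 122 190 207 207 206 205  90  73  70  71  73  72  67  70  72  71  72  72  82 205 206 206 206 207 206 206]
 [124 120 118 186 206 206 206 201 130 135 134 134 136 131 129 128 135 136 136 134 132 205 207 206 206 206 207 206]
 [125 123 120 184 206 206 206 201 134 133 132 133 133 140 157 139 133 134 133 132 130 205 206 206 207 206 207 206]]
[ 0.57956057 -0.04926249  0.2048894 ] 23.75 [-0.60997118  0.15527398  0.50776435]
```

The plug's outline matches the expected outline (282-344 x 218-246) within about 1 px, so it lies centred on the block. Handing in.

```bash
python3 -c "
from station import bot
print(bot.hand_in())"
```

```text
the job is handed in; nothing more can be done
None
```

I placed the terminal block, controller, capacitor and plug in the required order and let each go, and handed the job in after about 24 s of robot time. My camera checks put all four inside the limits, the screwdriver and yellow module were not touched, and the hand-in returned no verdict.

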